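# Rock a plug-in relay out of its socket in a control unit's drawer

### The arm

A 6-joint arm with a two-finger parallel gripper is mounted at the origin on a cart in front of the work surface, level with it; the furniture and walls round the work are solid. World frame = base frame: x ahead of the robot, y to its left, z up, the work surface at z = 0. Lengths are in m, angles in rad, forces in N, time in s.
With the tool pointing down it reaches from about 0.4 to 0.825 m from the base axis. Payload 7 kg.
Tool frame: the origin (TCP) lies on the centre line of the jaws, within the pads' length; the fingertips stand 22 mm ahead of it and the grasp point (between the pads) lies 3 mm ahead of it (arm.tcp_to_tips is the distance from the TCP to the fingertips, in m); z points along the fingers, y is the line along which they close (so a half turn about z gives the same grasp; the last joint's range is limited). The gripper opens to 88 mm and grips with 3 to 60 N. Pads are 19 mm wide; open, the fingers measure 130 mm over their backs; the gripper's body (78 mm by 193 mm) begins 47 mm behind the grasp point.
Start: joints at [-0.991, 0.359, 0.012, 0, -1.224, -0.288], TCP at [0.194, -0.646, 0.249] pointing down, gripper open.
Joint ranges: [-3.07, 3.07], [-1.43, 2.12], [-1.02, 1.25], [-3.03, 1.67], [-3.05, -0], [-3.03, 3.03]. Speed limits (rad/s): [2.39, 2.39, 3.01, 3.14, 3.14, 3.14].

### API

Orientations are given as [roll, pitch, yaw] about the fixed x, y, z axes, in that order (R = Rz(yaw) Ry(pitch) Rx(roll)).
In Python, from station import arm gives the robot as it stands.
- The arm moves only by the tool jog_arm, never from a script. Its argument "targets" is a list of rows, each an object of numbers: "dx", "dy", "dz": the shift along the tool's x, y, z in mm; "rx", "ry", "rz": the turn, a rotation vector about the tool's x, y, z in rad; "gripper": the closure, from 0 (fully open) to 1 (shut). In form: [{"dx": .., "dy": .., "dz": .., "rx": .., "ry": .., "rz": .., "gripper": ..}, ...]. A call has exactly 8 rows; each row is the pose to reach, as a shift and turn from the pose commanded when the call began, along the tool's axes at that moment; what a row does not reach only later rows make up. A row lasts 1/12 s, in which the tool goes at most 41.7 mm and 7.16 degrees, less where a joint would pass 70% of its speed; a pose out of reach is approached as far as the arm can. A call with a gripper value outside its range is refused whole. The fingers move at their own pace and stop on an object; "force" is the grip in N (left out, the last holds). Time passes only in rows, so rows that repeat a pose let the fingers close, or fill a call up. It gives the time, the measured TCP pose, the force, the opening and the grip force at its end, in the units of the state.
- arm.get_state(): the state, without advancing time (a new reading comes with each control period).
- arm.grab_frame(name): name is "scene" or "top" or "wrist"; returns a dict with "frame" (480x640x3 uint8, red, green, blue), "z_map" (480x640 float32, m along the optical axis (not along the pixel's ray), 0 where there is no reading), "fx", "fy", "cx", "cy" (pixels), "view" (4x4, takes a point from world to camera coordinates). Camera axes: x right, y down, z forward; pixel columns grow to the right and rows downward; lengths in m; the calibration is good to about 2 mm. A picture is of the moment at which its call begins.
- arm.job_done(): hands the job in; it is judged then, once.
The state is a dict: "t": time; "q": joint angles; "qd": joint speeds; "joint_efforts": joint torques, N m; "eef_pos": TCP position; "ee_rot": TCP orientation; "force": force on the tool from outside, world axes, zero at the start; "moment": the same for the moment, N m; "width": finger opening in m; "gripper_force": force on a finger pad.
Only numpy, scipy, OpenCV 4.12 (cv2) and the standard library are available. Lean on these libraries where they do the work, as an engineer would, in place of code of your own. Each camera call takes 0.05 s, during which the arm holds its last target. There are 200 camera calls.

### The job

Pull the drawer of the control unit out to its stop by its handle. Then take hold of the relay (the taller of the two plug-in modules in it, with a flat top) and rock it side to side until it works free of its tight socket; do not pull it straight up, because the socket is only clipped to its rail and would come off. Finish still holding the relay in the gripper, upright and just clear above its socket (one to three centimetres), with the drawer open and the other module left plugged in.

Things in the scene. Friction and masses are not known exactly. Their poses are not given: they have to be found in the camera images.
- unit: Control unit: grey sheet-metal housing standing fixed on the worktop, 195 deep (its x) x 270 wide (its y) x 106 high, with one drawer in its front. Origin: on the worktop, below the middle of its front face (drawer shut). Its front looks along its own -x; its z is up. Drawer, sockets and both modules are square to it.
- drawer (a joint): Slide of the drawer along the unit's -x: 0 = shut (as it starts), 0.15 m = fully out at its stop. About 3 N of friction; it stays where it is left. The front panel is 6 thick, 264 wide, its top edge 97 above the worktop and its front face straight above the unit's origin when shut.
- drawer_handle (a point): Middle of the drawer's handle, a round steel bar 10 in diameter and 110 long, along the unit's y, 45 in front of the panel's face, 75 above the worktop, carried by a post near each end (50 left and right of the middle). Moves with the drawer; x axis as the unit's.
- relay: The relay: plug-in module, grey case on a black base, 30 (its x) x 36 (its y) x 60 high, flat top, 90 to 160 g. Origin: centre of its underside; axes parallel to the unit's. It starts fully home in one of the two sockets, underside 28 above the worktop, its upper 38 standing out of the socket. It is free once its underside is above the bars, i.e. has risen 13 to 17.
- timer: The other module, to be left alone: same base, 30 x 36 x 40 high, with a round black dial (22 across, 8 high) on its top. Origin: centre of its underside. Sits in the other socket, 110 away along the unit's y. Which of the two sockets it is in changes.
- socket_a_mouth (a point): Centre of the mouth of the socket on the unit's +y side, 50 above the worktop, 22 above the seat that a module's underside stands on. Black socket 40 (x) x 53 (y), with ledges out to 67 in y up to 32 above the worktop; its well leaves 1 clear around a module in x and 2.5 in y. It lies 55 behind the drawer panel's front face, 55 from the drawer's middle line.
- socket_b_mouth (a point): The same for the socket on the unit's -y side.
- socket_a_bars (a point): Midway between the +y socket's two sprung brass bars (along x, 8 thick), which press on a module's two y sides, 13 above the seat, 41 above the worktop. Each rubs with about 16 N (14 to 18) against sliding either way and gives about 3 sideways: a straight pull takes about 32 N; tilting about the unit's x, pivoting on one bar, slides only the other side up, and what is won stays.
- socket_b_bars (a point): The same for the -y socket. A module tilts about 0.17 rad either way before it meets the walls. Tilts of about 0.12 rad, now one way, now the other, each pivoting on the bar of the lower side (at the bars' level, not at the gripper), walk it up about 4 at a time.
- socket_a (a joint): How far the +y socket is lifted off its rail (m): 0 = clipped home. Its clip holds it down with about 20 N (its weight included); a greater net upward pull lifts it off. It springs back when the pull is less.
- socket_b (a joint): The same for the -y socket.

How it is judged:
By the outcome, as a careful person would: the job done as asked, in the order asked, and still so for the second after the job is handed in, while the arm keeps its last pose, push and grip.
It also fails if it takes over 51 s, if anything falls off the work surface, if the arm or the gripper's body presses on something with over 40 N, if the wrist force passes 120 N, or if a joint passes its speed limit or range.

## Working session

There is one attempt and no reset: what is moved stays moved. The work goes in short steps, Python scripts to look and compute and a tool call to move; the robot and the scene stay as the last step left them, time stands still between calls to the robot, and variables do not carry over. Pictures are saved under pics/ and viewed, at most 10 in all, crops included, and the job is handed in when it is done.

Besides the shell and the picture viewer there is one more tool, called after "Call:" in YAML: its name, and indented under it one key for each argument. jog_arm: Moves the arm, as the interface text tells. Its arguments: {"type":"object","properties":{"targets":{"type":"array","items":{"type":"object","properties":{"dx":{"type":"number"},"dy":{"type":"number"},"dz":{"type":"number"},"rx":{"type":"number"},"ry":{"type":"number"},"rz":{"type":"number"},"gripper":{"type":"number"}}}},"force":{"type":"number"}},"required":["targets"]}

```bash
mkdir -p pics; ls; python3 - <<'E'
from station import arm
import cv2,numpy as np
s=arm.get_state();print({k:np.round(v,3) for k,v in s.items()})
ims=[]
for n in ("scene","top"):
    f=arm.grab_frame(n);np.savez(f"pics/{n}0.npz",**f)
    cv2.imwrite(f"pics/{n}0.png",f["frame"][:,:,::-1])
    print(n,f["fx"],f["cx"],f["cy"],np.round(f["view"],3))
E
```

```text
pics
{'t': np.float64(0.0), 'q': array([-0.991,  0.359,  0.011, -0.   , -1.224, -0.288]), 'qd': array([ 0.001, -0.002,  0.001,  0.   ,  0.001,  0.001]), 'joint_efforts': array([-0.0000e+00, -5.8272e+01,  2.9306e+01,  6.9970e+00,  7.0000e-03,
       -0.0000e+00]), 'eef_pos': array([ 0.194, -0.646,  0.248]), 'ee_rot': array([ 3.14, -0.  , -2.85]), 'force': array([-0.235, -0.813,  0.326]), 'moment': array([ 0.006, -0.036,  0.024]), 'gripper_force': np.float64(0.0), 'width': np.float64(0.088)}
scene 601.1598511317795 321.26826200243516 234.09112335961012 [[ 0.47  -0.883  0.009 -0.33 ]
 [-0.42  -0.233 -0.877  0.345]
 [ 0.776  0.408 -0.481  0.381]
 [ 0.     0.     0.     1.   ]]
top 550.2462757848181 318.00125143292695 242.72267809071963 [[ 0.02  -0.999  0.036 -0.062]
 [-0.994 -0.024 -0.11   0.684]
 [ 0.111 -0.034 -0.993  0.86 ]
 [ 0.     0.     0.     1.   ]]
```

View pics/scene0.png

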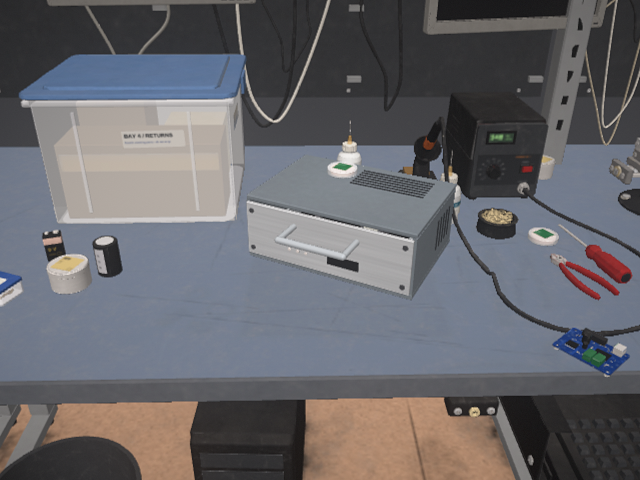

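View pics/top0.png

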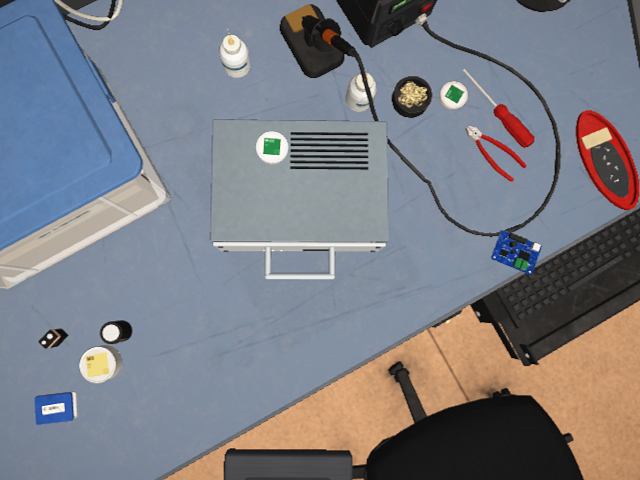

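The scene picture shows the unit shut, with its handle. In the top view the housing's top has corners at about (213,121), (386,121), (387,242) and (213,242), and the handle bar runs from (267,277) to (333,278).

```bash
cat > h.py <<'E'
import numpy as np
def ray_z(f,u,v,z):
    V=f["view"];R,t=V[:3,:3],V[:3,3];c=-R.T@t
    d=R.T@np.array([(u-f["cx"])/f["fx"],(v-f["cy"])/f["fy"],1]);return c+d*(z-c[2])/d[2]
def cloud(f):
    V=f["view"];z=np.asarray(f["z_map"]);v,u=np.indices(z.shape)
    p=np.stack([(u-f["cx"])/f["fx"]*z,(v-f["cy"])/f["fy"]*z,z],-1)
    return (p-V[:3,3])@V[:3,:3]
E
python3 - <<'E'
import numpy as np,cv2
from h import *
f=dict(np.load("pics/top0.npz"))
for u,v,z in [(213,121,.106),(386,121,.106),(387,241,.106),(213,241,.106),(267,277,.08),(333,278,.08)]:
    print(u,v,ray_z(f,u,v,z).round(4))
P=cloud(f);r=(slice(100,300),slice(190,410))
Q=P[r].reshape(-1,3);ok=np.asarray(f["z_map"])[r].ravel()>0
m=ok&(abs(Q[:,2]-.106)<.006);print(Q[m][:,2].mean(),m.sum())
rc=cv2.minAreaRect(Q[m][:,:2].astype(np.float32)*1000);print(rc)
h=P[258:290,255:345].reshape(-1,3);hb=h[(h[:,2]>.06)&(h[:,2]<.09)]
print(len(hb),np.median(hb[:,2]),hb.min(0),hb.max(0))
b=P[270:290,275:325].reshape(-1,3);b=b[(b[:,2]>.072)&(b[:,2]<.09)]
print(b.mean(0),b[:,2].max(),np.polyfit(b[:,1],b[:,0],1))
E
```

```text
213 121 [0.8617 0.1203 0.106 ]
386 121 [ 0.8704 -0.147   0.106 ]
387 241 [ 0.6825 -0.1497  0.106 ]
213 241 [0.6762 0.1127 0.106 ]
267 277 [0.6252 0.0318 0.08  ]
333 278 [ 0.6258 -0.0702  0.08  ]
0.1053795742757728 20523
((780.83740234375, -15.489974975585938), (213.59478759765625, 270.2420349121094), 1.2140729427337646)
597 0.0784562783910288 [ 0.62360765 -0.07350226  0.07121791] [0.65726697 0.03597494 0.084057  ]
[ 0.62864442 -0.018294    0.07859722] 0.0832838218477376 [-0.02133083  0.6282542 ]
```

```bash
cat >> h.py <<'E'
from scipy.spatial.transform import Rotation as Ro
def Rt(yaw,tilt=0,uy=.021): # down-pointing tool of given yaw, tilted about unit x by tilt
    ax=np.array([np.cos(uy),np.sin(uy),0])
    return Ro.from_rotvec(ax*tilt)*Ro.from_euler("xyz",[np.pi,0,yaw])
def delta(s,p,R):
    R0=Ro.from_euler("xyz",s["ee_rot"])
    return (R0.inv().apply(np.asarray(p)-s["eef_pos"])*1000).round(1),(R0.inv()*R).as_rotvec().round(3)
E
python3 - <<'E'
from station import arm
from h import *
s=arm.get_state()
print(delta(s,[.627,-.0185,.17],Rt(-np.pi/2+.021)))
E
```

```text
(array([-595.1,  476.5,   78.3]), array([ 1.0e-03,  1.0e-03, -1.3e+00]))
```

Call:
jog_arm:
  targets:
    - {"dx": -30, "dy": 24, "dz": 4, "rz": -0.1, "gripper": 0.66}
    - {"dx": -60, "dy": 48, "dz": 8, "rz": -0.2, "gripper": 0.66}
    - {"dx": -90, "dy": 72, "dz": 12, "rz": -0.3, "gripper": 0.66}
    - {"dx": -120, "dy": 96, "dz": 16, "rz": -0.4, "gripper": 0.66}
    - {"dx": -150, "dy": 120, "dz": 20, "rz": -0.5, "gripper": 0.66}
    - {"dx": -180, "dy": 144, "dz": 24, "rz": -0.6, "gripper": 0.66}
    - {"dx": -210, "dy": 168, "dz": 28, "rz": -0.7, "gripper": 0.66}
    - {"dx": -240, "dy": 192, "dz": 32, "rz": -0.8, "gripper": 0.66}

```text
invalid input at $.targets[0]: expected keys dx, dy, dz, rx, ry, rz, gripper
```

```bash
python3 - <<'E'
from station import arm
from h import *
s=arm.get_state();print(s["t"],s["eef_pos"],s["ee_rot"],s["q"])
print(delta(s,[.627,-.0185,.17],Rt(-np.pi/2+.021)))
E
```

```text
0.1 [ 0.19405358 -0.6460827   0.24772032] [ 3.14009719e+00 -1.42293130e-04 -2.84990986e+00] [-9.90878277e-01  3.59319327e-01  1.11649593e-02 -3.06939850e-04
 -1.22411620e+00 -2.88130862e-01]
(array([-595.1,  476.5,   78.3]), array([ 1.0e-03,  1.0e-03, -1.3e+00]))
```

Call:
jog_arm:
  targets:
    - {"dx": -30, "dy": 24, "dz": 4, "rx": 0, "ry": 0, "rz": -0.1, "gripper": 0.66}
    - {"dx": -60, "dy": 48, "dz": 8, "rx": 0, "ry": 0, "rz": -0.2, "gripper": 0.66}
    - {"dx": -90, "dy": 72, "dz": 12, "rx": 0, "ry": 0, "rz": -0.3, "gripper": 0.66}
    - {"dx": -120, "dy": 96, "dz": 16, "rx": 0, "ry": 0, "rz": -0.4, "gripper": 0.66}
    - {"dx": -150, "dy": 120, "dz": 20, "rx": 0, "ry": 0, "rz": -0.5, "gripper": 0.66}
    - {"dx": -180, "dy": 144, "dz": 24, "rx": 0, "ry": 0, "rz": -0.6, "gripper": 0.66}
    - {"dx": -210, "dy": 168, "dz": 28, "rx": 0, "ry": 0, "rz": -0.7, "gripper": 0.66}
    - {"dx": -240, "dy": 192, "dz": 32, "rx": 0, "ry": 0, "rz": -0.8, "gripper": 0.66}

```text
t: 0.77
eef_pos: [0.3693, -0.3918, 0.2162]
ee_rot: [3.141, 0.0, -2.045]
force: [1.0, 0.1, -0.1]
width: 0.04
gripper_force: 0.0
```

```bash
python3 - <<'E'
from station import arm
from h import *
s=arm.get_state();print(s["t"],s["eef_pos"],s["ee_rot"],s["q"],s["width"])
print(delta(s,[.627,-.0185,.17],Rt(-np.pi/2+.021)))
E
```

```text
0.7667 [ 0.36929324 -0.39175763  0.21624627] [ 3.14137667e+00  1.21682636e-04 -2.04503619e+00] [-4.50740185e-01  1.59161885e-01 -3.36475098e-01 -1.44042705e-04
 -1.07537241e+00 -2.34311685e-02] 0.03995942785642615
(array([-449.7,  -58.8,   46.3]), array([ 0.   ,  0.   , -0.495]))
```

Call:
jog_arm:
  targets:
    - {"dx": -35, "dy": -5, "dz": 4, "rx": 0, "ry": 0, "rz": -0.05, "gripper": 0.66}
    - {"dx": -75, "dy": -10, "dz": 8, "rx": 0, "ry": 0, "rz": -0.1, "gripper": 0.66}
    - {"dx": -115, "dy": -15, "dz": 12, "rx": 0, "ry": 0, "rz": -0.15, "gripper": 0.66}
    - {"dx": -155, "dy": -20, "dz": 16, "rx": 0, "ry": 0, "rz": -0.2, "gripper": 0.66}
    - {"dx": -195, "dy": -25, "dz": 20, "rx": 0, "ry": 0, "rz": -0.25, "gripper": 0.66}
    - {"dx": -235, "dy": -31, "dz": 25, "rx": 0, "ry": 0, "rz": -0.3, "gripper": 0.66}
    - {"dx": -275, "dy": -36, "dz": 29, "rx": 0, "ry": 0, "rz": -0.35, "gripper": 0.66}
    - {"dx": -315, "dy": -41, "dz": 33, "rx": 0, "ry": 0, "rz": -0.4, "gripper": 0.66}

```text
t: 1.43
eef_pos: [0.5509, -0.1309, 0.1832]
ee_rot: [3.141, 0.0, -1.647]
force: [1.8, -0.4, 0.2]
width: 0.0298
gripper_force: 0.0
```

Call:
jog_arm:
  targets:
    - {"dx": -35, "dy": 0, "dz": 2, "rx": 0, "ry": 0, "rz": -0.03, "gripper": 0.66}
    - {"dx": -70, "dy": 0, "dz": 4, "rx": 0, "ry": 0, "rz": -0.06, "gripper": 0.66}
    - {"dx": -95, "dy": 0, "dz": 6, "rx": 0, "ry": 0, "rz": -0.095, "gripper": 0.66}
    - {"dx": -115, "dy": 0, "dz": 8, "rx": 0, "ry": 0, "rz": -0.095, "gripper": 0.66}
    - {"dx": -120, "dy": 0, "dz": 10, "rx": 0, "ry": 0, "rz": -0.095, "gripper": 0.66}
    - {"dx": -120, "dy": 0, "dz": 10, "rx": 0, "ry": 0, "rz": -0.095, "gripper": 0.66}
    - {"dx": -120, "dy": 0, "dz": 10, "rx": 0, "ry": 0, "rz": -0.095, "gripper": 0.66}
    - {"dx": -120, "dy": 0, "dz": 10, "rx": 0, "ry": 0, "rz": -0.095, "gripper": 0.66}

```text
t: 2.1
eef_pos: [0.5596, -0.0141, 0.1735]
ee_rot: [3.141, -0.0, -1.555]
force: [-1.2, -0.6, 0.2]
width: 0.0298
gripper_force: 0.0
```

```bash
python3 - <<'E'
from station import arm
from h import *
s=arm.get_state();print(s["t"],s["eef_pos"],s["ee_rot"],s["q"],s["width"])
print(delta(s,[.627,-.0185,.077],Rt(-np.pi/2+.021)))
E
```

```text
2.1 [ 0.55960984 -0.01406211  0.17350487] [ 3.14122082e+00 -1.71893830e-04 -1.55549882e+00] [ 3.24626691e-01  2.32555396e-01 -3.49006254e-01  6.04698898e-05
 -9.89641189e-01 -3.09362421e-01] 0.02976091634758486
(array([  5.5, -67.4,  96.5]), array([ 0.   , -0.   , -0.006]))
```

Call:
jog_arm:
  targets:
    - {"dx": 3, "dy": -30, "dz": 0, "rx": 0, "ry": 0, "rz": -0.006, "gripper": 0.66}
    - {"dx": 5, "dy": -60, "dz": 0, "rx": 0, "ry": 0, "rz": -0.006, "gripper": 0.66}
    - {"dx": 5, "dy": -67, "dz": 10, "rx": 0, "ry": 0, "rz": -0.006, "gripper": 0.66}
    - {"dx": 5, "dy": -67, "dz": 25, "rx": 0, "ry": 0, "rz": -0.006, "gripper": 0.66}
    - {"dx": 5, "dy": -67, "dz": 35, "rx": 0, "ry": 0, "rz": -0.006, "gripper": 0.66}
    - {"dx": 5, "dy": -67, "dz": 45, "rx": 0, "ry": 0, "rz": -0.006, "gripper": 0.66}
    - {"dx": 5, "dy": -67, "dz": 50, "rx": 0, "ry": 0, "rz": -0.006, "gripper": 0.66}
    - {"dx": 5, "dy": -67, "dz": 50, "rx": 0, "ry": 0, "rz": -0.006, "gripper": 0.66}

```text
t: 2.77
eef_pos: [0.6258, -0.0177, 0.1223]
ee_rot: [3.139, -0.0, -1.549]
force: [-0.9, 0.8, 0.6]
width: 0.0301
gripper_force: 0.0
```

Call:
jog_arm:
  targets:
    - {"dx": 0, "dy": 0, "dz": 10, "rx": 0, "ry": 0, "rz": 0, "gripper": 0.66}
    - {"dx": 0, "dy": 0, "dz": 20, "rx": 0, "ry": 0, "rz": 0, "gripper": 0.66}
    - {"dx": 0, "dy": 0, "dz": 30, "rx": 0, "ry": 0, "rz": 0, "gripper": 0.66}
    - {"dx": 0, "dy": 0, "dz": 40, "rx": 0, "ry": 0, "rz": 0, "gripper": 0.66}
    - {"dx": 0, "dy": 0, "dz": 46, "rx": 0, "ry": 0, "rz": 0, "gripper": 0.66}
    - {"dx": 0, "dy": 0, "dz": 46, "rx": 0, "ry": 0, "rz": 0, "gripper": 0.66}
    - {"dx": 0, "dy": 0, "dz": 46, "rx": 0, "ry": 0, "rz": 0, "gripper": 1}
    - {"dx": 0, "dy": 0, "dz": 46, "rx": 0, "ry": 0, "rz": 0, "gripper": 1}
  force: 30

```text
t: 3.43
eef_pos: [0.6272, -0.0171, 0.0778]
ee_rot: [-3.141, -0.0, -1.549]
force: [0.8, -0.5, 0.6]
width: 0.0215
gripper_force: 0.0
```

Call:
jog_arm:
  targets:
    - {"dx": 0, "dy": 0, "dz": 0, "rx": 0, "ry": 0, "rz": 0, "gripper": 1}
    - {"dx": 0, "dy": 0, "dz": 0, "rx": 0, "ry": 0, "rz": 0, "gripper": 1}
    - {"dx": 0, "dy": 0, "dz": 0, "rx": 0, "ry": 0, "rz": 0, "gripper": 1}
    - {"dx": 0, "dy": 2, "dz": 0, "rx": 0, "ry": 0, "rz": 0, "gripper": 1}
    - {"dx": 0, "dy": 5, "dz": 0, "rx": 0, "ry": 0, "rz": 0, "gripper": 1}
    - {"dx": 0, "dy": 10, "dz": 0, "rx": 0, "ry": 0, "rz": 0, "gripper": 1}
    - {"dx": 0, "dy": 15, "dz": 0, "rx": 0, "ry": 0, "rz": 0, "gripper": 1}
    - {"dx": 0, "dy": 20, "dz": 0, "rx": 0, "ry": 0, "rz": 0, "gripper": 1}

```text
t: 4.1
eef_pos: [0.6069, -0.0175, 0.0782]
ee_rot: [-3.14, 0.0, -1.549]
force: [3.2, 0.7, 3.6]
width: 0.009
gripper_force: 30.0
```

Call:
jog_arm:
  targets:
    - {"dx": 0, "dy": 10, "dz": 0, "rx": 0, "ry": 0, "rz": 0, "gripper": 1}
    - {"dx": 0, "dy": 25, "dz": 0, "rx": 0, "ry": 0, "rz": 0, "gripper": 1}
    - {"dx": 0, "dy": 40, "dz": 0, "rx": 0, "ry": 0, "rz": 0, "gripper": 1}
    - {"dx": 0, "dy": 55, "dz": 0, "rx": 0, "ry": 0, "rz": 0, "gripper": 1}
    - {"dx": 0, "dy": 70, "dz": 0, "rx": 0, "ry": 0, "rz": 0, "gripper": 1}
    - {"dx": 0, "dy": 85, "dz": 0, "rx": 0, "ry": 0, "rz": 0, "gripper": 1}
    - {"dx": 0, "dy": 100, "dz": 0, "rx": 0, "ry": 0, "rz": 0, "gripper": 1}
    - {"dx": 0, "dy": 110, "dz": 0, "rx": 0, "ry": 0, "rz": 0, "gripper": 1}

```text
t: 4.77
eef_pos: [0.4958, -0.0198, 0.0781]
ee_rot: [-3.14, 0.001, -1.549]
force: [3.3, 1.0, 3.3]
width: 0.0088
gripper_force: 30.0
```

Call:
jog_arm:
  targets:
    - {"dx": 0, "dy": 6, "dz": 0, "rx": 0, "ry": 0, "rz": 0, "gripper": 1}
    - {"dx": 0, "dy": 12, "dz": 0, "rx": 0, "ry": 0, "rz": 0, "gripper": 1}
    - {"dx": 0, "dy": 16, "dz": 0, "rx": 0, "ry": 0, "rz": 0, "gripper": 1}
    - {"dx": 0, "dy": 18, "dz": 0, "rx": 0, "ry": 0, "rz": 0, "gripper": 1}
    - {"dx": 0, "dy": 20, "dz": 0, "rx": 0, "ry": 0, "rz": 0, "gripper": 1}
    - {"dx": 0, "dy": 21, "dz": 0, "rx": 0, "ry": 0, "rz": 0, "gripper": 1}
    - {"dx": 0, "dy": 21, "dz": 0, "rx": 0, "ry": 0, "rz": 0, "gripper": 1}
    - {"dx": 0, "dy": 21, "dz": 0, "rx": 0, "ry": 0, "rz": 0, "gripper": 1}

```text
t: 5.43
eef_pos: [0.4789, -0.0201, 0.0782]
ee_rot: [-3.136, 0.0, -1.548]
force: [12.8, -2.7, -3.8]
width: 0.0091
gripper_force: 30.0
```

Call:
jog_arm:
  targets:
    - {"dx": 0, "dy": 2, "dz": 0, "rx": 0, "ry": 0, "rz": 0, "gripper": 1}
    - {"dx": 0, "dy": 2, "dz": 0, "rx": 0, "ry": 0, "rz": 0, "gripper": 1}
    - {"dx": 0, "dy": -1, "dz": 0, "rx": 0, "ry": 0, "rz": 0, "gripper": 0.6}
    - {"dx": 0, "dy": -1, "dz": 0, "rx": 0, "ry": 0, "rz": 0, "gripper": 0.6}
    - {"dx": 0, "dy": -1, "dz": 0, "rx": 0, "ry": 0, "rz": 0, "gripper": 0.6}
    - {"dx": 0, "dy": -1, "dz": -10, "rx": 0, "ry": 0, "rz": 0, "gripper": 0.6}
    - {"dx": 0, "dy": -1, "dz": -40, "rx": 0, "ry": 0, "rz": 0, "gripper": 0.6}
    - {"dx": 0, "dy": -1, "dz": -75, "rx": 0, "ry": 0, "rz": 0, "gripper": 0.6}

```text
t: 6.1
eef_pos: [0.4737, -0.0213, 0.1509]
ee_rot: [3.134, -0.002, -1.549]
force: [1.3, 0.7, -0.7]
width: 0.0341
gripper_force: 0.0
```

Call:
jog_arm:
  targets:
    - {"dx": 0, "dy": 0, "dz": -40, "rx": 0, "ry": 0, "rz": -0.1, "gripper": 0.4}
    - {"dx": 0, "dy": 0, "dz": -75, "rx": 0, "ry": 0, "rz": -0.2, "gripper": 0.4}
    - {"dx": 0, "dy": 0, "dz": -100, "rx": 0, "ry": 0, "rz": -0.3, "gripper": 0.4}
    - {"dx": 0, "dy": 0, "dz": -120, "rx": 0, "ry": 0, "rz": -0.4, "gripper": 0.4}
    - {"dx": 0, "dy": 0, "dz": -120, "rx": 0, "ry": 0, "rz": -0.5, "gripper": 0.4}
    - {"dx": 0, "dy": 0, "dz": -120, "rx": 0, "ry": 0, "rz": -0.6, "gripper": 0.4}
    - {"dx": 0, "dy": 0, "dz": -120, "rx": 0, "ry": 0, "rz": -0.7, "gripper": 0.4}
    - {"dx": 0, "dy": 0, "dz": -120, "rx": 0, "ry": 0, "rz": -0.8, "gripper": 0.4}

```text
t: 6.77
eef_pos: [0.4754, -0.0207, 0.2718]
ee_rot: [3.14, 0.002, -0.744]
force: [-0.2, 0.5, -0.4]
width: 0.0525
gripper_force: 0.0
```

```bash
python3 - <<'E'
from station import arm
import cv2,numpy as np
from h import *
s=arm.get_state();print(s["t"],s["eef_pos"],s["ee_rot"],s["q"])
fs={n:arm.grab_frame(n) for n in ("scene","top")}
for n,f in fs.items(): np.savez(f"pics/{n}1.npz",**f)
a=fs["scene"]["frame"][150:350,220:480];b=fs["top"]["frame"][180:400,180:440]
im=np.vstack([cv2.resize(x,None,fx=k,fy=k) for x,k in((a,1.4),(b,1.4))]) if 0 else cv2.resize(b,None,fx=2.6,fy=2.6,interpolation=cv2.INTER_CUBIC)
cv2.imwrite("pics/top1.png",im[:,:,::-1]);cv2.imwrite("pics/scene1.png",fs["scene"]["frame"][:,:,::-1])
E
```

```text
6.7667 [ 0.47535715 -0.0207271   0.27178465] [ 3.13964170e+00  1.80760662e-03 -7.44139536e-01] [ 3.70704809e-01  1.02572383e-02 -3.70762332e-01 -8.22082741e-04
 -1.19232444e+00  4.56258478e-01]
```

View pics/top1.png

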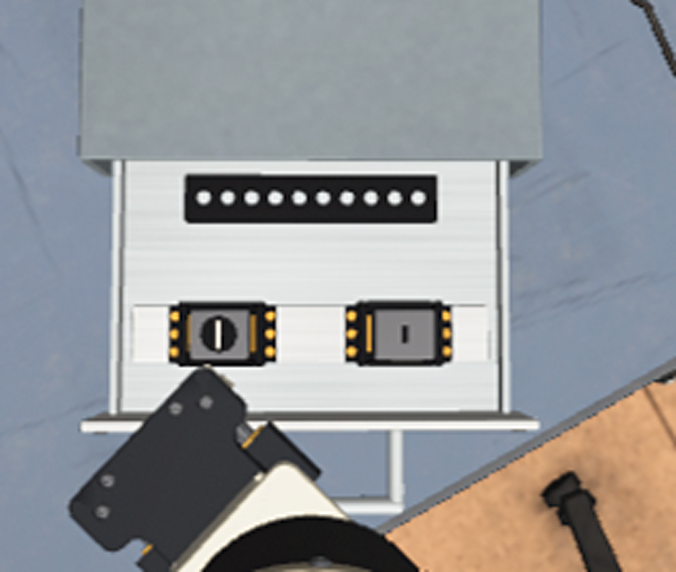

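The drawer is open. The relay (flat top with a slot mark) is on the right, in the -y socket, at crop (405,334). The timer with its dial is on the left at crop (219,334).

```bash
python3 - <<'E'
from h import *
import cv2
f=dict(np.load("pics/top1.npz"))
for x,y,z in [(405,334,.088),(219,334,.076)]: print(ray_z(f,180+x/2.6,180+y/2.6,z))
P=cloud(f);Q=P[290:325,310:365].reshape(-1,3)
m=(abs(Q[:,2]-.088)<.005);print(m.sum(),Q[m].mean(0),cv2.minAreaRect(Q[m][:,:2].astype(np.float32)*1000))
f=dict(np.load("pics/scene1.npz"))
P=cloud(f).reshape(-1,3);m=(abs(P[:,2]-.088)<.004)&(abs(P[:,0]-.578)<.03)&(abs(P[:,1]+.0745)<.03)
print(m.sum(),P[m].mean(0),cv2.minAreaRect(P[m][:,:2].astype(np.float32)*1000))
m=(P[:,2]>.088)&(P[:,2]<.099)&(P[:,0]>.5)&(P[:,0]<.55)&(P[:,1]>-.14)&(P[:,1]<.1);print(m.sum(),np.median(P[m],0),np.polyfit(P[m,1],P[m,0],1))
E
```

```text
[ 0.5791449  -0.07469336  0.088     ]
[0.57687841 0.03481461 0.076     ]
443 [ 0.57993809 -0.07457203  0.08737951] ((579.8391723632812, -74.49745178222656), (27.398569107055664, 35.50239944458008), 1.1115655899047852)
429 [ 0.57623873 -0.0780746   0.08815778] ((578.4676513671875, -77.17105102539062), (32.11721420288086, 34.998390197753906), 0.8153516054153442)
1554 [ 0.52437252 -0.03198993  0.09470915] [-0.02084597  0.52387718]
```

View pics/scene1.png

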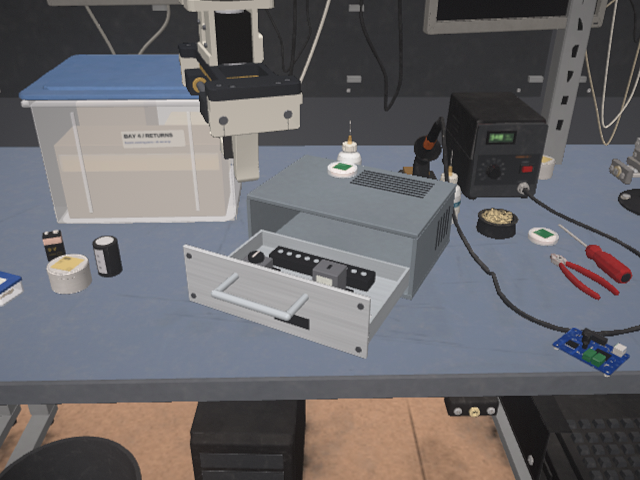

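```bash
python3 - <<'E'
from station import arm
from h import *
s=arm.get_state()
print(delta(s,[.578,-.075,.15],Rt(.021)))
E
```

```text
(array([112.2, -30. , 121.5]), array([ 0.001,  0.002, -0.768]))
```

Call:
jog_arm:
  targets:
    - {"dx": 25, "dy": -7, "dz": 0, "rx": 0, "ry": 0, "rz": -0.1, "gripper": 0.32}
    - {"dx": 50, "dy": -14, "dz": 0, "rx": 0, "ry": 0, "rz": -0.2, "gripper": 0.32}
    - {"dx": 75, "dy": -20, "dz": 0, "rx": 0, "ry": 0, "rz": -0.3, "gripper": 0.32}
    - {"dx": 95, "dy": -26, "dz": 20, "rx": 0, "ry": 0, "rz": -0.4, "gripper": 0.32}
    - {"dx": 112, "dy": -30, "dz": 45, "rx": 0, "ry": 0, "rz": -0.5, "gripper": 0.32}
    - {"dx": 112, "dy": -30, "dz": 70, "rx": 0, "ry": 0, "rz": -0.6, "gripper": 0.32}
    - {"dx": 112, "dy": -30, "dz": 95, "rx": 0, "ry": 0, "rz": -0.7, "gripper": 0.32}
    - {"dx": 112, "dy": -30, "dz": 110, "rx": 0, "ry": 0, "rz": -0.768, "gripper": 0.32}

```text
t: 7.53
eef_pos: [0.5772, -0.0752, 0.1588]
ee_rot: [3.142, 0.006, 0.019]
force: [0.8, -0.0, 0.2]
width: 0.0598
gripper_force: 0.0
```

Call:
jog_arm:
  targets:
    - {"dx": 0, "dy": 0, "dz": 0, "rx": 0, "ry": 0, "rz": 0, "gripper": 0.32}
    - {"dx": 0, "dy": 0, "dz": 0, "rx": 0, "ry": 0, "rz": 0, "gripper": 0.32}
    - {"dx": 0, "dy": 0, "dz": 0, "rx": 0, "ry": 0, "rz": 0, "gripper": 0.32}
    - {"dx": 0, "dy": 0, "dz": 0, "rx": 0, "ry": 0, "rz": 0, "gripper": 0.32}
    - {"dx": 0, "dy": 0, "dz": 0, "rx": 0, "ry": 0, "rz": 0, "gripper": 0.32}
    - {"dx": 0, "dy": 0, "dz": 0, "rx": 0, "ry": 0, "rz": 0, "gripper": 0.32}
    - {"dx": 0, "dy": 0, "dz": 0, "rx": 0, "ry": 0, "rz": 0, "gripper": 0.32}
    - {"dx": 0, "dy": 0, "dz": 0, "rx": 0, "ry": 0, "rz": 0, "gripper": 0.32}

```text
t: 8.2
eef_pos: [0.5795, -0.0747, 0.163]
ee_rot: [-3.141, -0.001, 0.019]
force: [0.2, 0.4, 0.2]
width: 0.0597
gripper_force: 0.0
```

```bash
python3 - <<'E'
from station import arm
from h import *
import cv2
s=arm.get_state();print(s["eef_pos"],s["ee_rot"],s["q"],s["width"])
print(delta(s,[.578,-.075,.077],Rt(.021)))
f=arm.grab_frame("wrist");cv2.imwrite("pics/w1.png",f["frame"][:,:,::-1])
z=f["z_map"];P=cloud(f).reshape(-1,3);m=(z.ravel()>0)&(abs(P[:,2]-.088)<.004)&(abs(P[:,0]-.578)<.03)&(abs(P[:,1]+.0745)<.03)
print(m.sum(),P[m].mean(0) if m.any() else 0, cv2.minAreaRect(P[m][:,:2].astype(np.float32)*1000) if m.any() else 0)
E
```

```text
[ 0.57948567 -0.0746901   0.16304007] [-3.14144208e+00 -7.50271427e-04  1.88181851e-02] [ 2.06280186e-01  2.80179969e-01 -3.09637111e-01 -9.76871842e-06
 -9.80214057e-01  1.38333982e+00] 0.05974071895569364
(array([-1.6,  0.3, 86. ]), array([-0.   , -0.001, -0.002]))
2628 [ 0.58082167 -0.07438592  0.08852449] ((580.1151123046875, -74.31791687011719), (29.340639114379883, 35.6896858215332), 0.8016982078552246)
```

View pics/w1.png

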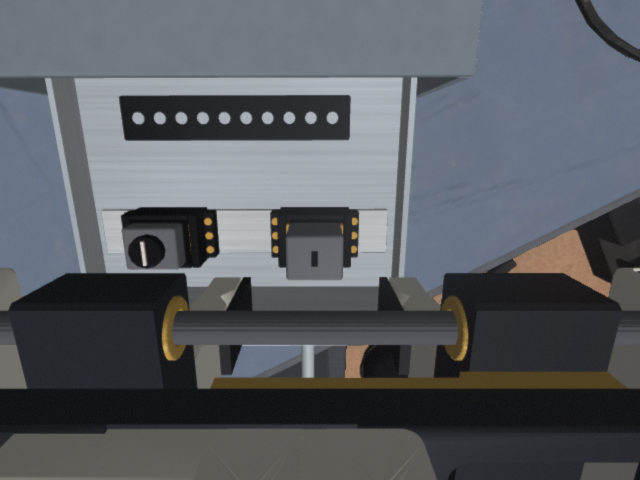

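The relay's top spans columns 287–343 and sits centred between the fingers. The timer is on the left at about (150,245). I'll descend straight down.

Call:
jog_arm:
  targets:
    - {"dx": 0, "dy": 0, "dz": 12, "rx": 0, "ry": 0, "rz": -0.002, "gripper": 0.32}
    - {"dx": 0, "dy": 0, "dz": 26, "rx": 0, "ry": 0, "rz": -0.002, "gripper": 0.32}
    - {"dx": 0, "dy": 0, "dz": 40, "rx": 0, "ry": 0, "rz": -0.002, "gripper": 0.32}
    - {"dx": 0, "dy": 0, "dz": 54, "rx": 0, "ry": 0, "rz": -0.002, "gripper": 0.32}
    - {"dx": 0, "dy": 0, "dz": 66, "rx": 0, "ry": 0, "rz": -0.002, "gripper": 0.32}
    - {"dx": 0, "dy": 0, "dz": 78, "rx": 0, "ry": 0, "rz": -0.002, "gripper": 0.32}
    - {"dx": 0, "dy": 0, "dz": 86, "rx": 0, "ry": 0, "rz": -0.002, "gripper": 0.32}
    - {"dx": 0, "dy": 0, "dz": 86, "rx": 0, "ry": 0, "rz": -0.002, "gripper": 0.32}

```text
t: 8.92
eef_pos: [0.5783, -0.0749, 0.0748]
ee_rot: [3.141, 0.003, 0.021]
force: [-0.1, -0.0, -1.1]
width: 0.0595
gripper_force: 0.0
```

Call:
jog_arm:
  targets:
    - {"dx": 0, "dy": 0, "dz": 0, "rx": 0, "ry": 0, "rz": 0, "gripper": 0.32}
    - {"dx": 0, "dy": 0, "dz": 0, "rx": 0, "ry": 0, "rz": 0, "gripper": 0.52}
    - {"dx": 0, "dy": 0, "dz": 0, "rx": 0, "ry": 0, "rz": 0, "gripper": 0.56}
    - {"dx": 0, "dy": 0, "dz": 0, "rx": 0, "ry": 0, "rz": 0, "gripper": 1}
    - {"dx": 0, "dy": 0, "dz": 0, "rx": 0, "ry": 0, "rz": 0, "gripper": 1}
    - {"dx": 0, "dy": 0, "dz": 0, "rx": 0, "ry": 0, "rz": 0, "gripper": 1}
    - {"dx": 0, "dy": 0, "dz": 0, "rx": 0, "ry": 0, "rz": 0, "gripper": 1}
    - {"dx": 0, "dy": 0, "dz": 0, "rx": 0, "ry": 0, "rz": 0, "gripper": 1}
  force: 55

```text
t: 9.58
eef_pos: [0.5797, -0.0747, 0.0771]
ee_rot: [-3.142, -0.001, 0.021]
force: [-0.1, 0.9, 5.8]
width: 0.0354
gripper_force: 55.0
```

```bash
python3 - <<'E'
from station import arm
s=arm.get_state();print({k:v.round(4) for k,v in s.items()})
E
```

```text
Traceback (most recent call last):
AttributeError: 'float' object has no attribute 'round'
```

```bash
cat > sw.py <<'E'
import numpy as np,sys
R=lambda a:np.array([[np.cos(a),-np.sin(a)],[np.sin(a),np.cos(a)]])
def plan(tcp,th,moves):   # yz in start tool frame (y=-unit y, z down), mm; bars at (+-18,0); moves: (target th, extra down)
    for t,down in moves:
        d=t-th; P=np.array([18.*np.sign(d),0]); new=P+R(d)@(tcp-P)+[0,down]
        print(f"th {th:.2f}->{t:.2f}: tool shift",(R(th).T@(new-tcp)).round(2),"rx",round(d,3),"tcp",new.round(2),"mean rise",round(-(new-R(t)@[0,-36])[1],2))
        tcp,th=new,t
    return tcp,th
plan(np.array([0,-36.]),0,[(.06,0),(.12,0),(0,0),(-.12,0),(0,0),(.12,0),(0,0),(-.12,0),(0,0)])
E
python3 sw.py
```

```text
th 0.00->0.06: tool shift [ 2.19 -1.01] rx 0.06 tcp [  2.19 -37.01] mean rise 1.08
th 0.06->0.12: tool shift [ 2.19 -1.01] rx 0.06 tcp [  4.44 -37.9 ] mean rise 2.15
th 0.12->0.00: tool shift [-4.95 -1.83] rx -0.12 tcp [ -0.26 -40.31] mean rise 4.31
th 0.00->-0.12: tool shift [-4.95 -1.83] rx -0.12 tcp [ -5.21 -42.14] mean rise 6.4
th -0.12->0.00: tool shift [ 5.47 -1.83] rx 0.12 tcp [  0.   -44.62] mean rise 8.62
th 0.00->0.12: tool shift [ 5.47 -1.83] rx 0.12 tcp [  5.47 -46.45] mean rise 10.71
th 0.12->0.00: tool shift [-5.98 -1.77] rx -0.12 tcp [ -0.26 -48.93] mean rise 12.93
th 0.00->-0.12: tool shift [-5.98 -1.77] rx -0.12 tcp [ -6.24 -50.7 ] mean rise 14.96
th -0.12->0.00: tool shift [ 6.5  -1.77] rx 0.12 tcp [  0.   -53.24] mean rise 17.24
```

```bash
python3 - <<'E'
from station import arm
s=arm.get_state();print(s["force"],s["moment"],s["eef_pos"],s["ee_rot"])
E
```

```text
[-0.05161031  0.905682    5.83516937] [ 0.12088873  0.55479304 -0.04699225] [ 0.57965427 -0.07471893  0.07706031] [-3.14156905e+00 -7.23210328e-04  2.13440498e-02]
```

Call:
jog_arm:
  targets:
    - {"dx": 0, "dy": 0.4, "dz": -0.2, "rx": 0.01, "ry": 0, "rz": 0, "gripper": 1}
    - {"dx": 0, "dy": 0.7, "dz": -0.3, "rx": 0.02, "ry": 0, "rz": 0, "gripper": 1}
    - {"dx": 0, "dy": 1.1, "dz": -0.5, "rx": 0.03, "ry": 0, "rz": 0, "gripper": 1}
    - {"dx": 0, "dy": 1.5, "dz": -0.7, "rx": 0.04, "ry": 0, "rz": 0, "gripper": 1}
    - {"dx": 0, "dy": 1.8, "dz": -0.8, "rx": 0.05, "ry": 0, "rz": 0, "gripper": 1}
    - {"dx": 0, "dy": 2.2, "dz": -1.0, "rx": 0.06, "ry": 0, "rz": 0, "gripper": 1}
    - {"dx": 0, "dy": 2.2, "dz": -1.0, "rx": 0.06, "ry": 0, "rz": 0, "gripper": 1}
    - {"dx": 0, "dy": 2.2, "dz": -1.0, "rx": 0.06, "ry": 0, "rz": 0, "gripper": 1}

```text
t: 10.25
eef_pos: [0.5797, -0.0774, 0.0779]
ee_rot: [-3.081, -0.001, 0.021]
force: [-1.1, -1.5, 6.4]
width: 0.0356
gripper_force: 55.0
```

Call:
jog_arm:
  targets:
    - {"dx": 0, "dy": 0.4, "dz": -0.2, "rx": 0.01, "ry": 0, "rz": 0, "gripper": 1}
    - {"dx": 0, "dy": 0.7, "dz": -0.3, "rx": 0.02, "ry": 0, "rz": 0, "gripper": 1}
    - {"dx": 0, "dy": 1.1, "dz": -0.5, "rx": 0.03, "ry": 0, "rz": 0, "gripper": 1}
    - {"dx": 0, "dy": 1.5, "dz": -0.7, "rx": 0.04, "ry": 0, "rz": 0, "gripper": 1}
    - {"dx": 0, "dy": 1.8, "dz": -0.8, "rx": 0.05, "ry": 0, "rz": 0, "gripper": 1}
    - {"dx": 0, "dy": 2.2, "dz": -1.0, "rx": 0.06, "ry": 0, "rz": 0, "gripper": 1}
    - {"dx": 0, "dy": 2.2, "dz": -1.0, "rx": 0.06, "ry": 0, "rz": 0, "gripper": 1}
    - {"dx": 0, "dy": 2.2, "dz": -1.0, "rx": 0.06, "ry": 0, "rz": 0, "gripper": 1}

```text
t: 10.92
eef_pos: [0.5797, -0.0794, 0.0786]
ee_rot: [-3.021, -0.001, 0.021]
force: [-1.1, -1.5, 6.0]
width: 0.0357
gripper_force: 55.0
```

```bash
python3 - <<'E'
from station import arm
s=arm.get_state();print(s["force"],s["moment"],s["eef_pos"],s["ee_rot"],s["width"])
E
```

```text
[-1.1314068  -1.46748895  5.97134906] [-1.35358001  0.28886832  0.06244967] [ 0.5797499  -0.07942117  0.07864508] [-3.02090958e+00 -5.38679295e-04  2.06579394e-02] 0.03571034326424168
```

Call:
jog_arm:
  targets:
    - {"dx": 0, "dy": -0.8, "dz": -1.0, "rx": -0.02, "ry": 0, "rz": 0, "gripper": 1}
    - {"dx": 0, "dy": -1.6, "dz": -1.6, "rx": -0.04, "ry": 0, "rz": 0, "gripper": 1}
    - {"dx": 0, "dy": -2.5, "dz": -2.0, "rx": -0.06, "ry": 0, "rz": 0, "gripper": 1}
    - {"dx": 0, "dy": -3.3, "dz": -2.3, "rx": -0.08, "ry": 0, "rz": 0, "gripper": 1}
    - {"dx": 0, "dy": -4.1, "dz": -2.6, "rx": -0.1, "ry": 0, "rz": 0, "gripper": 1}
    - {"dx": 0, "dy": -5.0, "dz": -2.9, "rx": -0.12, "ry": 0, "rz": 0, "gripper": 1}
    - {"dx": 0, "dy": -5.0, "dz": -2.9, "rx": -0.12, "ry": 0, "rz": 0, "gripper": 1}
    - {"dx": 0, "dy": -5.0, "dz": -2.9, "rx": -0.12, "ry": 0, "rz": 0, "gripper": 1}

```text
t: 11.58
eef_pos: [0.5794, -0.074, 0.0809]
ee_rot: [-3.14, 0.0, 0.021]
force: [4.5, 0.0, -9.7]
width: 0.0355
gripper_force: 55.0
```

```bash
python3 - <<'E'
from station import arm
s=arm.get_state();print(s["force"],s["moment"],s["eef_pos"],s["ee_rot"],s["width"])
E
```

```text
[ 4.5167453   0.03220299 -9.74013288] [-0.19102428 -1.87706276 -0.08868425] [ 0.57942968 -0.07395634  0.08090349] [-3.14016880e+00  1.76844545e-04  2.12997468e-02] 0.03554081203366047
```

Call:
jog_arm:
  targets:
    - {"dx": 0, "dy": -0.8, "dz": -0.3, "rx": -0.02, "ry": 0, "rz": 0, "gripper": 1}
    - {"dx": 0, "dy": -1.6, "dz": -0.6, "rx": -0.04, "ry": 0, "rz": 0, "gripper": 1}
    - {"dx": 0, "dy": -2.5, "dz": -0.9, "rx": -0.06, "ry": 0, "rz": 0, "gripper": 1}
    - {"dx": 0, "dy": -3.3, "dz": -1.2, "rx": -0.08, "ry": 0, "rz": 0, "gripper": 1}
    - {"dx": 0, "dy": -4.1, "dz": -1.5, "rx": -0.1, "ry": 0, "rz": 0, "gripper": 1}
    - {"dx": 0, "dy": -5.0, "dz": -1.8, "rx": -0.12, "ry": 0, "rz": 0, "gripper": 1}
    - {"dx": 0, "dy": -5.0, "dz": -1.8, "rx": -0.12, "ry": 0, "rz": 0, "gripper": 1}
    - {"dx": 0, "dy": -5.0, "dz": -1.8, "rx": -0.12, "ry": 0, "rz": 0, "gripper": 1}

```text
t: 12.25
eef_pos: [0.5793, -0.0692, 0.0827]
ee_rot: [3.023, 0.0, 0.021]
force: [5.8, -1.5, -9.1]
width: 0.0359
gripper_force: 55.0
```

```bash
python3 - <<'E'
from station import arm
s=arm.get_state();print(s["force"],s["moment"],s["eef_pos"],s["ee_rot"],s["width"])
E
```

```text
[ 5.76827385 -1.49856664 -9.09284596] [ 0.84070875 -1.90967104  0.14679191] [ 0.57931626 -0.0692018   0.08273311] [3.02304571e+00 3.20774888e-04 2.09570214e-02] 0.03588565539253704
```

Call:
jog_arm:
  targets:
    - {"dx": 0, "dy": 0.9, "dz": -0.3, "rx": 0.02, "ry": 0, "rz": 0, "gripper": 1}
    - {"dx": 0, "dy": 1.8, "dz": -0.6, "rx": 0.04, "ry": 0, "rz": 0, "gripper": 1}
    - {"dx": 0, "dy": 2.7, "dz": -0.9, "rx": 0.06, "ry": 0, "rz": 0, "gripper": 1}
    - {"dx": 0, "dy": 3.6, "dz": -1.2, "rx": 0.08, "ry": 0, "rz": 0, "gripper": 1}
    - {"dx": 0, "dy": 4.5, "dz": -1.5, "rx": 0.1, "ry": 0, "rz": 0, "gripper": 1}
    - {"dx": 0, "dy": 5.4, "dz": -1.8, "rx": 0.12, "ry": 0, "rz": 0, "gripper": 1}
    - {"dx": 0, "dy": 5.4, "dz": -1.8, "rx": 0.12, "ry": 0, "rz": 0, "gripper": 1}
    - {"dx": 0, "dy": 5.4, "dz": -1.8, "rx": 0.12, "ry": 0, "rz": 0, "gripper": 1}

```text
t: 12.92
eef_pos: [0.5792, -0.075, 0.0851]
ee_rot: [-3.141, 0.001, 0.02]
force: [4.8, 0.2, -12.1]
width: 0.0357
gripper_force: 55.0
```

```bash
python3 - <<'E'
from station import arm
import cv2,numpy as np
from h import *
s=arm.get_state();print(s["force"],s["moment"],s["eef_pos"],s["ee_rot"],s["width"])
f=arm.grab_frame("scene");cv2.imwrite("pics/s2.png",cv2.resize(f["frame"][200:340,200:400],None,fx=4,fy=4,interpolation=cv2.INTER_CUBIC)[:,:,::-1])
E
```

```text
[  4.75763253   0.16901772 -12.1077354 ] [ 0.17721827 -2.02908233  0.07153319] [ 0.57922988 -0.07495468  0.08513948] [-3.14051105e+00  6.60940438e-04  1.96331218e-02] 0.035678103740282456
```

View pics/s2.png

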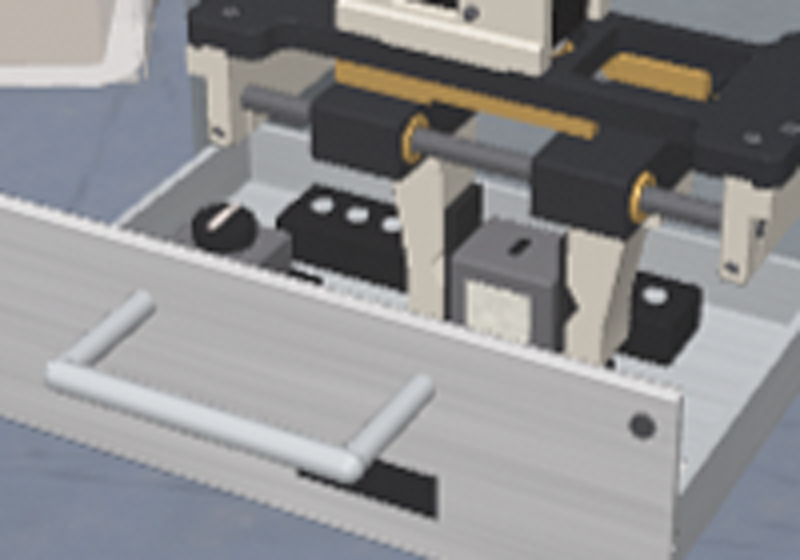

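The relay is held between the fingers, with its top at about (510,240) in the crop, and the drawer and timer are untouched. Continue rocking.

Call:
jog_arm:
  targets:
    - {"dx": 0, "dy": 0.9, "dz": -0.3, "rx": 0.02, "ry": 0, "rz": 0, "gripper": 1}
    - {"dx": 0, "dy": 1.8, "dz": -0.6, "rx": 0.04, "ry": 0, "rz": 0, "gripper": 1}
    - {"dx": 0, "dy": 2.7, "dz": -0.8, "rx": 0.06, "ry": 0, "rz": 0, "gripper": 1}
    - {"dx": 0, "dy": 3.6, "dz": -1.1, "rx": 0.08, "ry": 0, "rz": 0, "gripper": 1}
    - {"dx": 0, "dy": 4.5, "dz": -1.4, "rx": 0.1, "ry": 0, "rz": 0, "gripper": 1}
    - {"dx": 0, "dy": 5.4, "dz": -1.7, "rx": 0.12, "ry": 0, "rz": 0, "gripper": 1}
    - {"dx": 0, "dy": 5.4, "dz": -1.7, "rx": 0.12, "ry": 0, "rz": 0, "gripper": 1}
    - {"dx": 0, "dy": 5.4, "dz": -1.7, "rx": 0.12, "ry": 0, "rz": 0, "gripper": 1}

```text
t: 13.63
eef_pos: [0.5794, -0.0802, 0.0869]
ee_rot: [-3.021, 0.001, 0.02]
force: [5.3, -0.2, -11.5]
width: 0.0358
gripper_force: 55.0
```

Call:
jog_arm:
  targets:
    - {"dx": 0, "dy": -1.0, "dz": -0.3, "rx": -0.02, "ry": 0, "rz": 0, "gripper": 1}
    - {"dx": 0, "dy": -2.0, "dz": -0.6, "rx": -0.04, "ry": 0, "rz": 0, "gripper": 1}
    - {"dx": 0, "dy": -3.0, "dz": -0.9, "rx": -0.06, "ry": 0, "rz": 0, "gripper": 1}
    - {"dx": 0, "dy": -4.0, "dz": -1.2, "rx": -0.08, "ry": 0, "rz": 0, "gripper": 1}
    - {"dx": 0, "dy": -5.0, "dz": -1.5, "rx": -0.1, "ry": 0, "rz": 0, "gripper": 1}
    - {"dx": 0, "dy": -6.0, "dz": -1.7, "rx": -0.12, "ry": 0, "rz": 0, "gripper": 1}
    - {"dx": 0, "dy": -6.0, "dz": -1.7, "rx": -0.12, "ry": 0, "rz": 0, "gripper": 1}
    - {"dx": 0, "dy": -6.0, "dz": -1.7, "rx": -0.12, "ry": 0, "rz": 0, "gripper": 1}

```text
t: 14.3
eef_pos: [0.5791, -0.0739, 0.0894]
ee_rot: [3.142, 0.001, 0.022]
force: [4.9, 0.1, -12.3]
width: 0.0355
gripper_force: 55.0
```

```bash
python3 - <<'E'
from station import arm
import numpy as np
from h import *
s=arm.get_state();print(s["force"],s["moment"],s["eef_pos"],s["ee_rot"],s["width"])
for n in("top","scene"):
    f=arm.grab_frame(n);P=cloud(f).reshape(-1,3)
    m=(abs(P[:,0]-.579)<.01)&(abs(P[:,1]+.0755)<.01)&(P[:,2]>.08)&(P[:,2]<.115);print(n,m.sum(),np.percentile(P[m,2],[10,50,90]).round(4) if m.any() else 0)
    if n=="scene": # socket ledge/top heights near relay
        m=(abs(P[:,0]-.578)<.03)&(abs(P[:,1]+.0745)<.04)&(P[:,2]>.02)&(P[:,2]<.06);print(np.histogram(P[m,2],8))
E
```

```text
[  4.86674811   0.13197102 -12.32880845] [-0.46429726 -1.97502864 -0.08255766] [ 0.5790598  -0.07385539  0.08940411] [3.14151674e+00 8.24752453e-04 2.16554720e-02] 0.03545160067020599
top 0 0
scene 135 [0.1003 0.1011 0.102 ]
(array([2, 6, 4, 0, 0, 0, 1, 1]), array([0.04883245, 0.05015127, 0.0514701 , 0.05278892, 0.05410775,
       0.05542657, 0.0567454 , 0.05806422, 0.05938304]))
```

Call:
jog_arm:
  targets:
    - {"dx": 0, "dy": -1.0, "dz": -0.3, "rx": -0.02, "ry": 0, "rz": 0, "gripper": 1}
    - {"dx": 0, "dy": -2.0, "dz": -0.6, "rx": -0.04, "ry": 0, "rz": 0, "gripper": 1}
    - {"dx": 0, "dy": -3.0, "dz": -0.8, "rx": -0.06, "ry": 0, "rz": 0, "gripper": 1}
    - {"dx": 0, "dy": -4.0, "dz": -1.1, "rx": -0.08, "ry": 0, "rz": 0, "gripper": 1}
    - {"dx": 0, "dy": -5.0, "dz": -1.4, "rx": -0.1, "ry": 0, "rz": 0, "gripper": 1}
    - {"dx": 0, "dy": -6.0, "dz": -1.7, "rx": -0.12, "ry": 0, "rz": 0, "gripper": 1}
    - {"dx": 0, "dy": -6.0, "dz": -1.7, "rx": -0.12, "ry": 0, "rz": 0, "gripper": 1}
    - {"dx": 0, "dy": -6.0, "dz": -1.7, "rx": -0.12, "ry": 0, "rz": 0, "gripper": 1}

```text
t: 15.07
eef_pos: [0.5787, -0.0696, 0.092]
ee_rot: [3.019, 0.002, 0.022]
force: [5.5, -10.4, -6.6]
width: 0.0356
gripper_force: 55.0
```

Call:
jog_arm:
  targets:
    - {"dx": 0, "dy": 1.1, "dz": -0.3, "rx": 0.02, "ry": 0, "rz": 0, "gripper": 1}
    - {"dx": 0, "dy": 2.2, "dz": -0.6, "rx": 0.04, "ry": 0, "rz": 0, "gripper": 1}
    - {"dx": 0, "dy": 3.3, "dz": -0.9, "rx": 0.06, "ry": 0, "rz": 0, "gripper": 1}
    - {"dx": 0, "dy": 4.3, "dz": -1.2, "rx": 0.08, "ry": 0, "rz": 0, "gripper": 1}
    - {"dx": 0, "dy": 5.4, "dz": -1.5, "rx": 0.1, "ry": 0, "rz": 0, "gripper": 1}
    - {"dx": 0, "dy": 6.5, "dz": -1.8, "rx": 0.12, "ry": 0, "rz": 0, "gripper": 1}
    - {"dx": 0, "dy": 6.5, "dz": -1.8, "rx": 0.12, "ry": 0, "rz": 0, "gripper": 1}
    - {"dx": 0, "dy": 6.5, "dz": -1.8, "rx": 0.12, "ry": 0, "rz": 0, "gripper": 1}

```text
t: 15.73
eef_pos: [0.579, -0.075, 0.0947]
ee_rot: [3.141, 0.001, 0.02]
force: [0.1, -0.5, -1.6]
width: 0.0354
gripper_force: 55.0
```

```bash
python3 - <<'E'
from station import arm
import numpy as np
from h import *
s=arm.get_state();print(s["force"],s["moment"],s["eef_pos"],s["ee_rot"],s["width"])
f=arm.grab_frame("scene");P=cloud(f).reshape(-1,3)
m=(abs(P[:,0]-.579)<.01)&(abs(P[:,1]+.0755)<.01)&(P[:,2]>.08)&(P[:,2]<.12);print(m.sum(),np.percentile(P[m,2],[10,50,90]).round(4))
E
```

```text
[ 0.08434684 -0.50690155 -1.60542708] [-0.07455581  0.11076044 -0.05170687] [ 0.57897314 -0.07499064  0.09474405] [3.14103142e+00 5.84748545e-04 2.03044023e-02] 0.03544269675150577
135 [0.1057 0.1065 0.1074]
```

The force now reads only the relay's weight, so it is free. Lift 24 mm, which puts its underside about 20 mm above the mouth.

Call:
jog_arm:
  targets:
    - {"dx": 0, "dy": 0, "dz": -2, "rx": 0, "ry": 0, "rz": 0, "gripper": 1}
    - {"dx": 0, "dy": 0, "dz": -6, "rx": 0, "ry": 0, "rz": 0, "gripper": 1}
    - {"dx": 0, "dy": 0, "dz": -11, "rx": 0, "ry": 0, "rz": 0, "gripper": 1}
    - {"dx": 0, "dy": 0, "dz": -16, "rx": 0, "ry": 0, "rz": 0, "gripper": 1}
    - {"dx": 0, "dy": 0, "dz": -20, "rx": 0, "ry": 0, "rz": 0, "gripper": 1}
    - {"dx": 0, "dy": 0, "dz": -23, "rx": 0, "ry": 0, "rz": 0, "gripper": 1}
    - {"dx": 0, "dy": 0, "dz": -24, "rx": 0, "ry": 0, "rz": 0, "gripper": 1}
    - {"dx": 0, "dy": 0, "dz": -24, "rx": 0, "ry": 0, "rz": 0, "gripper": 1}

```text
t: 16.45
eef_pos: [0.5795, -0.0746, 0.119]
ee_rot: [-3.141, -0.001, 0.021]
force: [-0.8, -0.7, -1.2]
width: 0.0358
gripper_force: 55.0
```

Call:
jog_arm:
  targets:
    - {"dx": 0, "dy": 0, "dz": 0, "rx": 0, "ry": 0, "rz": 0, "gripper": 1}
    - {"dx": 0, "dy": 0, "dz": 0, "rx": 0, "ry": 0, "rz": 0, "gripper": 1}
    - {"dx": 0, "dy": 0, "dz": 0, "rx": 0, "ry": 0, "rz": 0, "gripper": 1}
    - {"dx": 0, "dy": 0, "dz": 0, "rx": 0, "ry": 0, "rz": 0, "gripper": 1}
    - {"dx": 0, "dy": 0, "dz": 0, "rx": 0, "ry": 0, "rz": 0, "gripper": 1}
    - {"dx": 0, "dy": 0, "dz": 0, "rx": 0, "ry": 0, "rz": 0, "gripper": 1}
    - {"dx": 0, "dy": 0, "dz": 0, "rx": 0, "ry": 0, "rz": 0, "gripper": 1}
    - {"dx": 0, "dy": 0, "dz": 0, "rx": 0, "ry": 0, "rz": 0, "gripper": 1}

```text
t: 17.12
eef_pos: [0.5794, -0.0746, 0.1185]
ee_rot: [3.142, 0.0, 0.021]
force: [-0.2, 0.8, -1.5]
width: 0.0355
gripper_force: 55.0
```

```bash
python3 - <<'E'
from station import arm
import cv2,numpy as np
from h import *
s=arm.get_state();print(s["t"],s["force"],s["moment"],s["eef_pos"],s["ee_rot"],s["width"])
f=arm.grab_frame("scene");P=cloud(f).reshape(-1,3)
m=(abs(P[:,0]-.579)<.01)&(abs(P[:,1]+.0755)<.01)&(P[:,2]>.08)&(P[:,2]<.14);print(m.sum(),np.percentile(P[m,2],[10,50,90]).round(4))
m=(P[:,2]>.088)&(P[:,2]<.099)&(P[:,0]>.5)&(P[:,0]<.55)&(P[:,1]>-.14)&(P[:,1]<.1);print(np.median(P[m],0),np.polyfit(P[m,1],P[m,0],1))
cv2.imwrite("pics/s3.png",cv2.resize(f["frame"][180:320,200:400],None,fx=4,fy=4,interpolation=cv2.INTER_CUBIC)[:,:,::-1])
E
```

```text
17.1167 [-0.17054991  0.82575796 -1.53343301] [-0.09796567  0.16284309 -0.00466937] [ 0.5793726  -0.07463712  0.1184816 ] [3.14156588e+00 5.69974395e-05 2.12055077e-02] 0.03549262307704687
127 [0.1295 0.1303 0.131 ]
[ 0.52442082 -0.03209335  0.09473879] [-0.02049278  0.52390651]
```

View pics/s3.png

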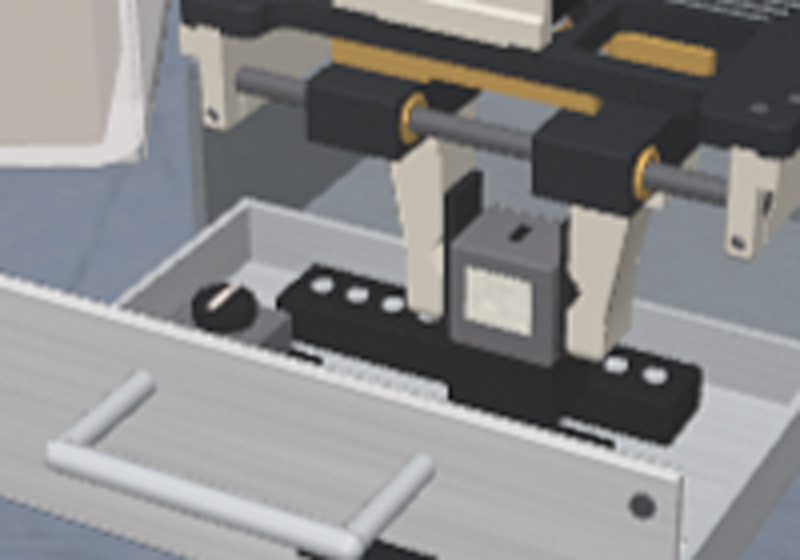

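The relay is held upright with its top at (510,240). Its black base, at about (505,385), is clear of the socket. The timer is still plugged in and the drawer is open.

```bash
python3 -c "
from station import arm
print(arm.job_done())"
```

```text
the job is handed in; nothing more can be done
None
```

The job is handed in after about 17 s of arm time. The drawer is open to its stop, the relay was rocked free and is held upright about 2 cm above its socket, and the timer is still plugged in. The pull at each pause never passed about 12 N, so the socket should still be clipped to its rail.

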